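Put swapped reagents back on their stations

ROBOT

A 6-joint arm with a two-finger parallel gripper is mounted at the origin on the work surface. World frame = base frame: x ahead of the robot, y to its left, z up, the work surface at z = 0. Lengths are in m, angles in rad, forces in N, time in s.
With the tool pointing down it reaches from about 0.375 to 0.9 m from the base axis. Payload 3.1 kg.
Tool frame: the origin (TCP) lies midway between the tips of the shut fingers; the grasp point (between the pads) lies 19 mm behind it (manip.hold_point_z is the distance from the TCP to the grasp point, in m); x points along the fingers, y is the direction in which the jaws open and shut, and the axes are right-handed (so a half turn about x gives the same grasp; the last joint's range is limited). The gripper opens to 85 mm and grips with 20 to 120 N. Pads are 22 mm wide; open, the fingers measure 114 mm over their backs; the gripper's body (76 mm by 85 mm) begins 54 mm behind the grasp point. The pads swing forward as they close: fully open they stand 13 mm farther back than shut.
Start: joints at [1.145, 0.527, 1.433, -0, 1.181, -0.178], TCP at [0.153, 0.606, 0.231] pointing down, gripper open.
Joint ranges: [-3.08, 3.08], [-0.75, 2.2], [0.22, 2.44], [-1.43, 4.57], [0, 2.65], [-2.85, 2.85]. Speed limits (rad/s): [2.79, 2.79, 3.14, 3.14, 3.14, 3.14].

INTERFACE

Orientations are given as a unit quaternion [x, y, z, w].
In Python, from station import manip, snapshot gives the robot as it stands.
- The arm moves only by the tool play_rows, never from a script. Its argument "series" is a list of rows, each a list of 4 numbers: the shift along the tool's x, y, z in m, then the turn about the tool's x in degrees. In form: [[tx, ty, tz, spin], ...]. A call has 1 to 20 rows; each row is the pose to reach, as a shift and turn from the pose measured when the call began, along the tool's axes at that moment; what a row does not reach only later rows make up. A row lasts 1/10 s, in which the tool goes at most 50 mm and 8.59 degrees, less where a joint would pass 70% of its speed; a pose out of reach is approached as far as the arm can. A call with a gripper value outside its range is refused whole. "claw" is the opening in per cent of the stroke, from 0 (shut) to 100 (fully open), set as the call begins (left out, the last holds). The fingers move at their own pace and stop on an object; "force" is the grip in N (left out, the last holds). Time passes only in rows, so rows that repeat a pose let the fingers close. It gives the time, the measured TCP pose, the force and the opening at its end, in the units of the state.
- manip.sense(): the state, without advancing time (a new reading comes with each control period).
- snapshot(name): name is "scene" or "top" or "wrist"; returns a dict with "image" (400x640x3 uint8, blue, green, red), "depth" (400x640 float32, m along the optical axis (not along the pixel's ray), 0 where there is no reading), "fov_y" (degrees; the focal length in pixels is half the picture's height over the tangent of half this angle, whatever the lens; pixels are square), "cx", "cy" (the principal point, pixels), "R" (3x3) and "t" (3): a world point X has camera coordinates R X + t. Camera axes: x right, y down, z forward; pixel columns grow to the right and rows downward; lengths in m; the calibration is good to about 2 mm. A picture is of the moment at which its call begins.
- manip.sign_off(): hands the job in, once; it reports no verdict.
The state is a dict: "t": time; "q": joint angles; "qd": joint speeds; "tau": joint torques, N m; "tcp_pos": TCP position; "tool_rot": TCP orientation; "force": force on the tool from outside, world axes, zero at the start; "ft_torque": the same for the moment, N m; "finger_gap": opening from 0.0 (shut) to 1.0 (fully open).
Only numpy, scipy, OpenCV 4.12 (cv2) and the standard library are available. Lean on these libraries where they do the work, as an engineer would, in place of code of your own. Each camera call takes 0.05 s, during which the arm holds its last target.

TASK

Three reagent containers were put back on each other's station plates: move each one to the plate that has the shape of its own foot (jar on the round plate, square bottle on the square plate, cassette on the oblong plate), standing upright in the middle, the bottle and cassette lined up with the edges of their plates. Use the free cross-shaped steel trivet to park a container on the way; none may be tipped over or stand on the bare bench. Leave the tube rack, beaker and tip box where they are.

Things in the scene. Friction and masses are not known exactly. Their poses are not given: they have to be found in the camera images.
- jar: loose upright round reagent jar: amber glass with a white screw lid of the same diameter, straight-sided, 52 mm diameter, 70 mm tall, 0.14 to 0.28 kg, best gripped across its diameter 45 mm above its foot. Origin: centre of the underside; z up
- bottle: loose upright square bottle: white plastic body 48 x 48 mm, 72 mm tall, with a black round cap 28 mm in diameter and 20 mm tall above it (92 mm in all), 0.14 to 0.28 kg, best gripped across two opposite faces 52 mm above its foot. Origin: centre of the underside; x and y are square to its faces, z up
- cassette: loose upright oblong reagent cassette: white plastic block 84 mm long (its x), 36 mm wide (its y), 60 mm tall, with two flat black caps 24 mm in diameter, 6 mm high on top, 0.14 to 0.28 kg, best gripped across its 36 mm width at mid-length 42 mm above its foot. Origin: centre of the underside; z up. Either way round is right
- plate_round: fixed grey round station plate with a thin white line near its edge, 112 mm diameter, 8 mm thick, lying flat on the bench; the jar belongs on it. Origin: centre of the underside, so its top is 8 mm above it
- plate_square: fixed grey square station plate with a thin white line near its edge, 104 x 104 mm (x, y along its edges), 8 mm thick, flat on the bench; the square bottle belongs on it. Origin: centre of the underside
- plate_oblong: fixed grey oblong station plate with a thin white line near its edge, 136 mm long (its x) and 80 mm wide (its y), 8 mm thick, flat on the bench; the cassette belongs on it, long side along long side. Origin: centre of the underside
- trivet: fixed dark steel trivet in the shape of a plus sign, two crossing bars 136 x 60 mm (along its x and y), 8 mm thick, flat on the bench, empty at the start: the free spot for parking one container. Origin: centre of the underside
- tube_rack: bystander: white rack 60 x 120 mm (x, y) with stoppered sample tubes, 84 mm tall, loose. Origin: centre of the underside. Leave alone
- beaker: bystander: empty open glass beaker, 64 mm diameter, 85 mm tall, loose. Origin: centre of the underside. Leave alone
- tip_box: bystander: blue pipette-tip box with clear lid, 117 x 82 mm (x, y), 63 mm tall, loose. Origin: centre of the underside. Leave alone
There are look-alikes about, which are no part of the job. What is shaped like the jar but green is not meant.

How it is judged:
By the outcome, as a careful person would: the job done as asked, in the order asked, and still so for the second after the job is handed in, with the robot touching nothing.
It also fails if it takes over 99 s, if anything falls off the work surface, if the arm or the gripper's body presses on something with over 40 N, if the wrist force passes 120 N, or if a joint passes its speed limit or range.

## Working session

There is one attempt and no reset: what is moved stays moved. The work goes in short steps, Python scripts to look and compute and a tool call to move; the robot and the scene stay as the last step left them, time stands still between calls to the robot, and variables do not carry over. Pictures are saved under pics/ and viewed, and the job is handed in when it is done.

Besides the shell and the picture viewer there is one more tool, called after "Request:" as name(argument=value, ...), one argument or row to a line, values as JSON. play_rows: Moves the arm, as the interface text tells. Its arguments: {"type":"object","properties":{"series":{"type":"array","items":{"type":"array","items":{"type":"number"}}},"claw":{"type":"number"},"force":{"type":"number"}},"required":["series"]}

```bash
ls; mkdir -p pics
python3 - <<'E'
from station import manip,snapshot
import cv2,numpy as np
print(manip.sense()); print(manip.hold_point_z)
for n in ("scene","top","wrist"):
    s=snapshot(n); cv2.imwrite(f"pics/{n}0.png",s["image"]); np.savez(f"pics/{n}0.npz",**s); print(n,s["fov_y"],s["cx"],s["cy"],s["R"].tolist(),s["t"])
E
```

```text
pics
{'t': 0.0, 'q': array([ 1.14447863e+00,  5.28467497e-01,  1.43391094e+00,  3.57329323e-05,
        1.18141304e+00, -1.78495268e-01]), 'qd': array([ 1.47653193e-04, -6.15008242e-04,  8.35206286e-04, -2.51277126e-05,
       -1.14345004e-03, -5.26882468e-04]), 'tau': array([-6.45974887e-04, -4.42356563e+01, -1.78021091e+01, -3.84849081e-04,
        8.59340216e-03,  9.22203157e-06]), 'tcp_pos': array([0.15296354, 0.60524703, 0.23033007]), 'tool_rot': array([ 0.08666049,  0.70192693, -0.08813778,  0.70144157]), 'force': array([ 0.00894562, -0.14347214, -0.11220769]), 'ft_torque': array([-0.03626417,  0.02152897,  0.07163482]), 'finger_gap': 0.9987244733365847}
0.0187
scene 54.10454779991119 313.1199738704296 200.9966536725901 [[-0.810957721652824, 0.5850242645857752, -0.009704820324628983], [0.38226405837852717, 0.517189525017949, -0.7657605271125472], [-0.44296925780875424, -0.624709216401984, -0.643052588501734]] [ 0.44233834 -0.14709101  1.17938632]
top 56.02820465383695 317.1976470845342 202.82313187987165 [[0.008743149155839514, -0.9999205410908725, -0.009081236004825504], [-0.9806914162747666, -0.006800004394371126, -0.19544335748556133], [0.19536607532484013, 0.010614680625112047, -0.9806729450573193]] [-0.01633816  0.52772744  1.06254568]
wrist 66.72818304705214 320.8801345825009 203.93131848328267 [[0.24493267955153972, 0.9695398064349418, -0.0007390709031570084], [0.932127314857988, -0.2352713922759773, 0.27529264587373575], [0.26673329635300813, -0.0681170735911366, -0.9613601889521114]] [-0.62514508 -0.03529921  0.37769408]
```

View pics/scene0.png

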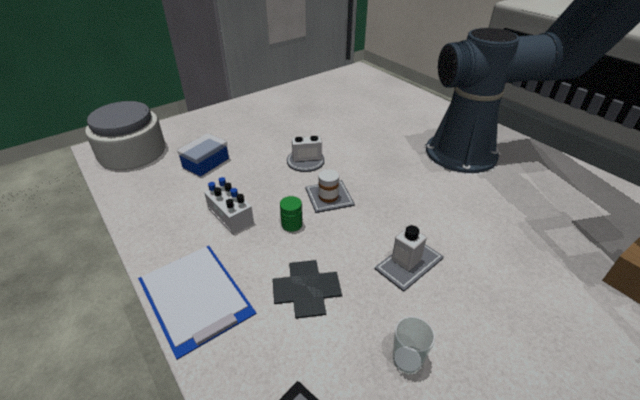

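View pics/top0.png

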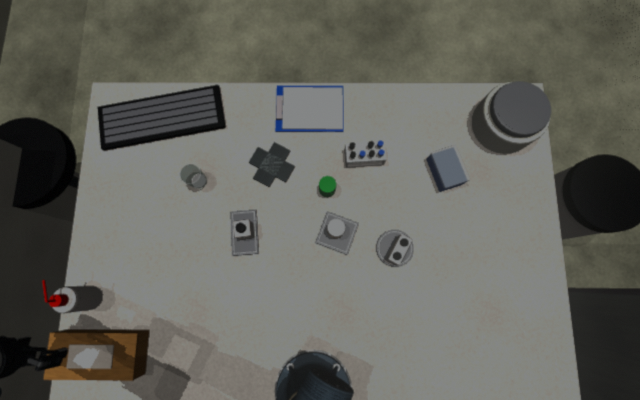

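View pics/wrist0.png

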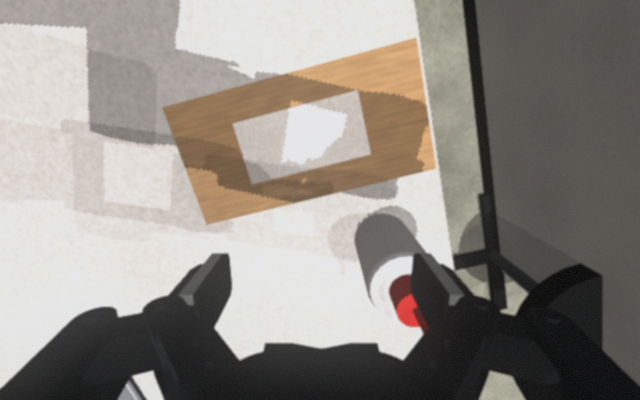

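The scene view shows the cassette on the round plate (306,150), the jar on the square plate (328,190), the bottle on the oblong plate (410,250), the trivet at (307,288) and the green look-alike at (291,213). The top view has the same things at (395,247), (337,230), (243,231), (271,165) and (327,187).

Jar candidates are the amber/white one at top (337,230) and the green one at (327,187). The description fits the amber one with the white lid. I'll confirm it in an enlarged crop.

Run:
```python
import cv2,numpy as np
a=cv2.imread("pics/top0.png")[135:270,170:480]
b=cv2.imread("pics/scene0.png")[120:320,260:460]
cv2.imwrite("pics/c1.png",cv2.resize(a,None,fx=2.5,fy=2.5,interpolation=cv2.INTER_CUBIC))
cv2.imwrite("pics/c2.png",cv2.resize(b,None,fx=3,fy=3,interpolation=cv2.INTER_CUBIC))
s=np.load("pics/top0.npz");d=s["depth"]
f=200/np.tan(np.radians(s["fov_y"]/2));print(f)
for u,v in ((395,248),(337,230),(242,226),(271,165),(327,187),(365,150),(194,178),(446,168),(300,250),(250,247)):
    c=np.array([(u-s["cx"])/f,(v-s["cy"])/f,1])*d[v,u];print(u,v,(s["R"].T@(c-s["t"])).round(4))
```

```text
375.9220496956559
395 248 [ 0.395  -0.235   0.0683]
337 230 [ 0.4445 -0.0698  0.074 ]
242 226 [0.4503 0.1973 0.1015]
271 165 [0.658  0.1353 0.0052]
327 187 [ 0.5714 -0.0408  0.0719]
365 150 [ 0.6909 -0.1557  0.0579]
194 178 [6.153e-01 3.779e-01 3.000e-04]
446 168 [ 0.6343 -0.3955  0.0626]
300 250 [0.3919 0.0391 0.0023]
250 247 [0.3993 0.1902 0.0067]
```

View pics/c1.png

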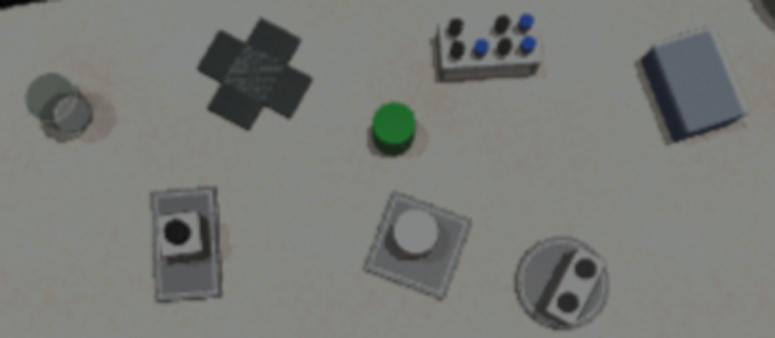

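View pics/c2.png

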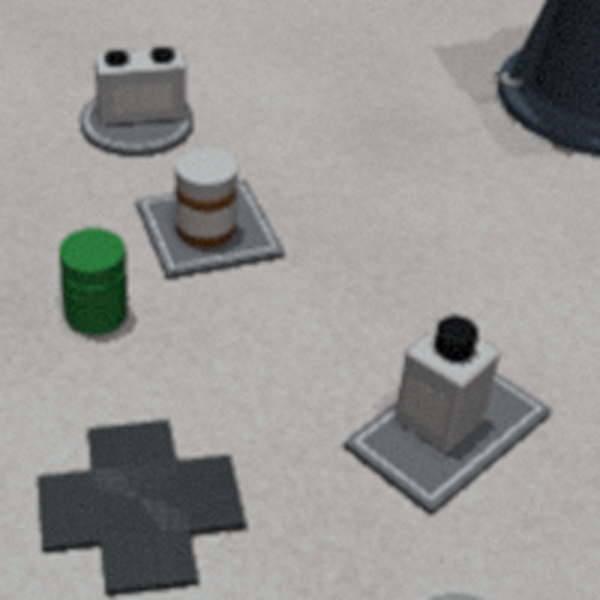

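The crop confirms it: the amber jar with the white lid is on the square plate, and the green one beside it is only a look-alike. I'll write helpers for the move arithmetic and take a closer wrist view.

```bash
cat > h.py <<'E'
import numpy as np,cv2
from scipy.spatial.transform import Rotation as Ro
from station import manip,snapshot
def tool():
    s=manip.sense(); return s,s["tcp_pos"],Ro.from_quat(s["tool_rot"]).as_matrix()
def yaw(Rm): return np.degrees(np.arctan2(Rm[1,1],Rm[0,1]))  # world angle of jaw axis y
def go(p,jaw=None):
    "prints shift in tool axes and spin to bring TCP to p and jaw axis to angle jaw (deg, mod 180)"
    s,t,Rm=tool(); d=Rm.T@(np.array(p)-t); sp=0
    if jaw is not None:
        dy=(jaw-yaw(Rm)+90)%180-90; sp=-dy if Rm[2,0]<0 else dy
    print("shift",d.round(4),"spin",np.round(sp,2),"alt",np.round(sp-180*np.sign(sp),1),"| tcp",t.round(4),"jaw",yaw(Rm).round(2),"tilt",Rm[:,0].round(3),"q",s["q"].round(2),"t",round(s["t"],2),"gap",round(s["finger_gap"],3),"F",s["force"].round(1))
def foc(s): return s["image"].shape[0]/2/np.tan(np.radians(s["fov_y"]/2))
def ray(s,uv,z):
    "pixel -> world point on plane z"
    uv=np.atleast_2d(uv).astype(float); f=foc(s)
    c=np.c_[(uv[:,0]-s["cx"])/f,(uv[:,1]-s["cy"])/f,np.ones(len(uv))]
    w=c@s["R"]; o=-s["R"].T@s["t"]
    return o+w*((z-o[2])/w[:,2])[:,None]
def proj(s,X):
    c=np.atleast_2d(X)@s["R"].T+s["t"]; f=foc(s); return np.c_[c[:,0]/c[:,2]*f+s["cx"],c[:,1]/c[:,2]*f+s["cy"]]
def shot(n,tag):
    s=snapshot(n); cv2.imwrite(f"pics/{tag}.png",s["image"]); np.savez(f"pics/{tag}.npz",**s); return s
def load(tag): return dict(np.load(f"pics/{tag}.npz"))
E
python3 - <<'E'
from h import *
s=load("wrist0");st,t,Rm=tool()
o=-s["R"].T@s["t"];print("cam in tool",Rm.T@(o-t),"fwd in tool",Rm.T@s["R"][2],"right in tool",Rm.T@s["R"][0]);print(Rm)
go([0.42,0.1,0.30],90);go([0.40,-0.15,0.33],90);go([0.40,0.1,0.33],0)
E
```

```text
cam in tool [-0.14180321  0.00070766 -0.07017519] fwd in tool [0.96127782 0.00100344 0.27557929] right in tool [-9.44385645e-04  9.99999494e-01 -3.46974388e-04]
[[-7.01685812e-04  2.45268517e-01  9.69454930e-01]
 [-1.55907955e-03  9.69453723e-01 -2.45269340e-01]
 [-9.99998538e-01 -1.68355937e-03 -2.97858794e-04]]
shift [-0.0689 -0.4246  0.3827] spin -14.2 alt 165.8 | tcp [0.153  0.6054 0.2305] jaw 75.8 tilt [-0.001 -0.002 -1.   ] q [ 1.14  0.53  1.43 -0.    1.18 -0.18] t 0.15 gap 0.999 F [ 0.6 -0.5 -0.3]
shift [-0.0985 -0.6719  0.4247] spin -14.2 alt 165.8 | tcp [0.153  0.6054 0.2305] jaw 75.8 tilt [-0.001 -0.002 -1.   ] q [ 1.14  0.53  1.43 -0.    1.18 -0.18] t 0.15 gap 0.999 F [ 0.6 -0.5 -0.3]
shift [-0.0989 -0.4296  0.3634] spin 75.8 alt -104.2 | tcp [0.153  0.6054 0.2305] jaw 75.8 tilt [-0.001 -0.002 -1.   ] q [ 1.14  0.53  1.43 -0.    1.18 -0.18] t 0.15 gap 0.999 F [ 0.6 -0.5 -0.3]
```

Request:
play_rows(
  series=[
    [-0.03,-0.04,0.03,-8],
    [-0.06,-0.08,0.06,-14.2],
    [-0.09,-0.12,0.09,-14.2],
    [-0.12,-0.16,0.12,-14.2],
    [-0.12,-0.2,0.16,-14.2],
    [-0.12,-0.24,0.2,-14.2],
    [-0.12,-0.28,0.24,-14.2],
    [-0.12,-0.32,0.27,-14.2],
    [-0.12,-0.36,0.3,-14.2],
    [-0.12,-0.4,0.33,-14.2],
    [-0.12,-0.44,0.35,-14.2],
    [-0.12,-0.48,0.36,-14.2],
    [-0.12,-0.52,0.365,-14.2],
    [-0.12,-0.54,0.37,-14.2],
    [-0.12,-0.54,0.37,-14.2],
    [-0.12,-0.54,0.37,-14.2],
    [-0.12,-0.54,0.37,-14.2],
  ],
)

```text
t: 1.85
tcp_pos: [0.379, -0.0077, 0.3511]
tool_rot: [-0.001, 0.708, 0.0, 0.707]
force: [-0.7, 0.8, 0.4]
finger_gap: 1.002
```

Run:
```python
from h import *
s=shot("wrist","w1"); go([0.40,-0.02,0.35],90)
```

```text
shift [ 0.0012 -0.0127  0.021 ] spin 0.13 alt -179.9 | tcp [ 0.379  -0.0073  0.3512] jaw 90.13 tilt [-0.001 -0.001 -1.   ] q [-0.32  0.03  1.81 -0.    1.3  -1.89] t 1.9 gap 1.001 F [-0.1  0.2  0.7]
```

View pics/w1.png

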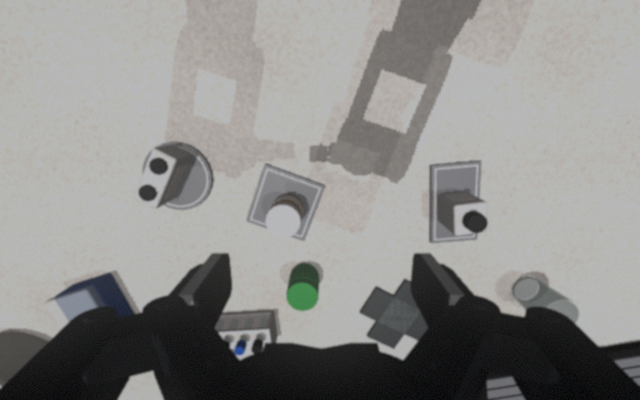

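The wrist view shows the cassette on the round plate (165,178), the jar on the square plate (285,205), the bottle on the oblong plate (460,205) and the trivet at (395,315), partly behind a finger. All three plates are in clear view. Next I segment them by colour and height.

Run:
```python
from h import *
s=load("w1"); f=foc(s); d=s["depth"]
v,u=np.mgrid[0:400,0:640]
P=(np.stack([(u-s["cx"])/f*d,(v-s["cy"])/f*d,d],-1)-s["t"])@s["R"]
z=P[...,2]; b=z[60:100,60:140]; print("bench z",np.median(b),b.std())
g=s["image"].mean(-1)
m=(np.clip((z+0.01)/0.11,0,1)*255).astype(np.uint8)
a=np.hstack([m[120:260,100:520]]); cv2.imwrite("pics/z.png",cv2.resize(a,None,fx=1.9,fy=1.9))
print(g[200,270],g[180,300],g[120,100],g[195,435],g[180,205]); hsv=cv2.cvtColor(s["image"],cv2.COLOR_BGR2HSV)
for q in ((300,185),(100,120),(205,190),(445,180),(395,315),(285,220),(465,210),(450,203)): print(q,hsv[q[1],q[0]],z[q[1],q[0]].round(4))
cv2.imwrite("pics/w1c.png",cv2.resize(s["image"][120:260,110:510],None,fx=2,fy=2,interpolation=cv2.INTER_CUBIC))
```

```text
bench z -0.0012382325429210487 0.035949464529332134
118.0 159.66666666666666 183.66666666666666 151.66666666666666 134.0
(300, 185) [120   6 129] 0.0074
(100, 120) [ 90   1 184] -0.0015
(205, 190) [120   6 166] 0.0055
(445, 180) [135   8 126] 0.0072
(395, 315) [90 12 87] 0.0075
(285, 220) [105   3 186] 0.0768
(465, 210) [  0   1 183] 0.08
(450, 203) [ 0 10 80] 0.0652
```

View pics/z.png

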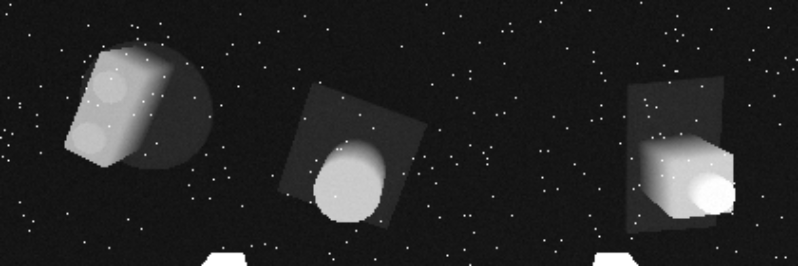

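View pics/w1c.png

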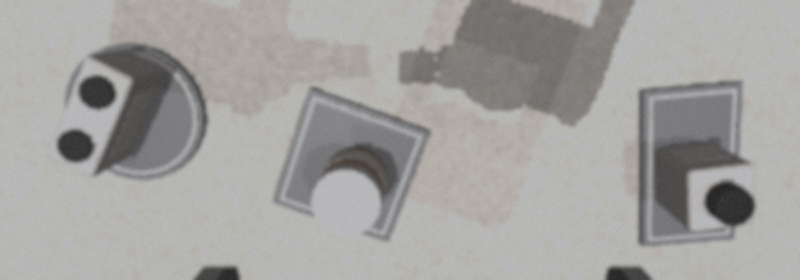

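```bash
cat >> h.py <<'E'
def zmap(s):
    f=foc(s); d=cv2.medianBlur(s["depth"],3); h,w=d.shape
    v,u=np.mgrid[0:h,0:w]
    P=(np.stack([(u-s["cx"])/f*d,(v-s["cy"])/f*d,d],-1)-s["t"])@s["R"]; return P
def blobs(s,lo,hi,zp,roi=None,amin=150):
    P=zmap(s); m=((P[...,2]>lo)&(P[...,2]<hi)&(s["depth"]>0.15)).astype(np.uint8)
    if roi: k=np.zeros_like(m); k[roi[1]:roi[3],roi[0]:roi[2]]=1; m*=k
    m=cv2.morphologyEx(m,cv2.MORPH_OPEN,np.ones((3,3),np.uint8))
    n,L,st,c=cv2.connectedComponentsWithStats(m); out=[]
    for i in range(1,n):
        if st[i,4]<amin: continue
        vv,uu=np.nonzero(L==i); W=ray(s,np.c_[uu,vv],zp)[:,:2]
        r=cv2.minAreaRect((W*1000).astype(np.float32)); c2,rad=cv2.minEnclosingCircle((W*1000).astype(np.float32))
        (w,h),a=r[1],r[2]
        if w<h: w,h,a=h,w,a+90
        print("px",c[i].round(0),"area",st[i,4],"rect c",np.round(r[0],1),"size",round(w,1),round(h,1),"long axis deg",round((a+90)%180-90,1),"| circ",np.round(c2,1),round(rad,1),"| mean",(W.mean(0)*1000).round(1))
E
python3 - <<'E'
from h import *
s=load("w1"); roi=(100,120,520,250)
print("plates");blobs(s,0.003,0.012,0.008,roi)
print("jar");blobs(s,0.07,0.095,0.078,(230,120,350,250))
print("cass top");blobs(s,0.062,0.071,0.068,(100,120,230,250));print("caps");blobs(s,0.0712,0.08,0.074,(100,120,230,250),40)
print("bottle shoulder");blobs(s,0.076,0.09,0.08,(400,120,520,250));print("cap");blobs(s,0.092,0.11,0.1,(400,120,520,250))
E
```

```text
plates
px [192. 181.] area 1617 rect c [ 408.4 -217.8] size 111.5 66.2 long axis deg -18.2 | circ [ 401.7 -238.3] 55.9 | mean [ 409.8 -215.9]
px [451. 193.] area 2244 rect c [445.3 214.1] size 136.4 80.6 long axis deg 4.8 | circ [445.1 213.7] 77.5 | mean [429.8 207.9]
px [284. 196.] area 2538 rect c [445.8 -67.2] size 104.3 103.5 long axis deg -20.4 | circ [445.9 -67.4] 71.3 | mean [434.1 -67.1]
jar
px [282. 220.] area 967 rect c [451.6 -61.9] size 50.7 50.3 long axis deg -89.9 | circ [452.3 -61.8] 26.5 | mean [451.6 -61.9]
cass top
px [158. 176.] area 966 rect c [ 392.7 -242.3] size 84.3 37.0 long axis deg -28.6 | circ [ 392.6 -242.3] 44.0 | mean [ 389.6 -238.2]
caps
px [157. 165.] area 224 rect c [ 373.9 -233.7] size 22.6 20.9 long axis deg -89.9 | circ [ 373.9 -233.6] 11.9 | mean [ 373.8 -233.7]
px [146. 192.] area 207 rect c [ 412.4 -254.1] size 22.8 21.1 long axis deg -8.5 | circ [ 412.5 -254.8] 11.9 | mean [ 412.3 -254.5]
bottle shoulder
px [465. 215.] area 634 rect c [447.8 205.8] size 47.4 45.4 long axis deg 6.9 | circ [447.3 205.7] 30.3 | mean [443.7 200. ]
cap
px [476. 222.] area 342 rect c [447.4 205.7] size 29.9 26.9 long axis deg 51.7 | circ [447.5 205.8] 15.2 | mean [447.5 205.6]
```

Run:
```python
from h import *
s=load("top0"); g=s["image"].max(-1); m=((g<70)).astype(np.uint8); k=np.zeros_like(m);k[138:192,244:300]=1;m*=k
n,L,st,c=cv2.connectedComponentsWithStats(m);i=1+st[1:,4].argmax()
vv,uu=np.nonzero(L==i);W=ray(s,np.c_[uu,vv],0.008)[:,:2]*1000
print(st[i],W.mean(0));cnt=max(cv2.findContours((L==i).astype(np.uint8),cv2.RETR_EXTERNAL,cv2.CHAIN_APPROX_NONE)[0],key=len)
h=cv2.convexHull(ray(s,cnt[:,0],0.008)[:,:2].astype(np.float32)*1000)[:,0];a=cv2.approxPolyDP(h,10,True);print(a[:,0].round(0).tolist())
# cross-check top camera of plates/objects
blobs(s,0.06,0.09,0.078,(310,200,360,260),80); blobs(s,0.09,0.11,0.1,(220,200,270,260),20)
blobs(s,0.05,0.09,0.07,(370,220,430,280),80)
go([0.4515,-0.062,0.034],90)
```

```text
[ 249  143   45   44 1179] [659.0683019  133.97941069]
[[730.0, 125.0], [713.0, 181.0], [667.0, 205.0], [614.0, 190.0], [589.0, 142.0], [605.0, 89.0], [648.0, 65.0], [704.0, 79.0]]
px [336. 227.] area 259 rect c [452.8 -66.8] size 48.9 48.5 long axis deg -44.8 | circ [452.5 -66.6] 26.3 | mean [452.5 -67.2]
px [240. 227.] area 78 rect c [447.7 201.8] size 25.7 22.6 long axis deg -89.6 | circ [447.7 201.8] 14.1 | mean [447.7 201.7]
px [400. 249.] area 400 rect c [ 393.1 -247.8] size 85.2 37.5 long axis deg -28.2 | circ [ 392.5 -248.9] 43.6 | mean [ 392.6 -248. ]
shift [ 0.3172 -0.0545  0.0727] spin 0.13 alt -179.9 | tcp [ 0.379  -0.0073  0.3512] jaw 90.13 tilt [-0.001 -0.001 -1.   ] q [-0.32  0.03  1.81 -0.    1.3  -1.89] t 1.9 gap 1.001 F [-0.1  0.2  0.7]
```

Request:
play_rows(
  series=[
    [0.03,-0.02,0.02,0],
    [0.07,-0.04,0.04,0],
    [0.11,-0.057,0.06,0],
    [0.14,-0.057,0.07,0],
    [0.15,-0.057,0.0727,0],
    [0.15,-0.057,0.0727,0],
    [0.15,-0.057,0.0727,0],
    [0.15,-0.057,0.0727,0],
  ],
)

```text
t: 2.7
tcp_pos: [0.4522, -0.0639, 0.2028]
tool_rot: [-0.002, 0.706, 0.001, 0.708]
force: [0.5, -0.4, 0.1]
finger_gap: 0.998
```

Run:
```python
from h import *
s=shot("wrist","w2"); 
print("plates");blobs(s,0.003,0.012,0.008,None,800)
print("jar");blobs(s,0.07,0.09,0.078)
go([0.4515,-0.0645,0.034],90)
```

```text
plates
px [180. 141.] area 3806 rect c [ 406.9 -221.3] size 110.9 73.3 long axis deg -16.3 | circ [ 401.9 -238.8] 55.7 | mean [ 409.6 -216.6]
px [564. 164.] area 5528 rect c [445.7 213.1] size 135.6 82.5 long axis deg 5.2 | circ [445.3 213.1] 77.9 | mean [433.7 206.5]
px [315. 164.] area 5565 rect c [446.3 -67.5] size 103.5 103.5 long axis deg -20.4 | circ [446.1 -67.1] 71.8 | mean [433.3 -70. ]
px [256. 339.] area 885 rect c [ 671.4 -143.6] size 99.3 34.8 long axis deg -86.1 | circ [ 657.8 -144.5] 49.7 | mean [ 665.1 -148. ]
jar
px [121. 106.] area 660 rect c [ 374.4 -230.4] size 23.1 22.7 long axis deg 79.2 | circ [ 374.3 -230.5] 12.1 | mean [ 374.3 -230.5]
px [105. 151.] area 604 rect c [ 412.1 -251.1] size 24.0 22.9 long axis deg 78.7 | circ [ 411.8 -250.9] 12.5 | mean [ 411.9 -251.1]
px [608. 192.] area 2144 rect c [448.5 199.8] size 49.3 45.7 long axis deg 8.0 | circ [448.2 200.1] 31.0 | mean [446.7 196.3]
px [321. 196.] area 2402 rect c [452.1 -62.4] size 50.6 50.1 long axis deg 0.2 | circ [452.5 -62.5] 25.9 | mean [452.  -62.5]
shift [ 1.688e-01 -1.000e-04 -1.000e-03] spin 0.19 alt -179.8 | tcp [ 0.4522 -0.064   0.2028] jaw 90.19 tilt [ 0.002 -0.002 -1.   ] q [-0.39  0.35  1.87 -0.    0.92 -1.96] t 2.75 gap 0.998 F [-0.6  0.   0.3]
```

View pics/w2.png

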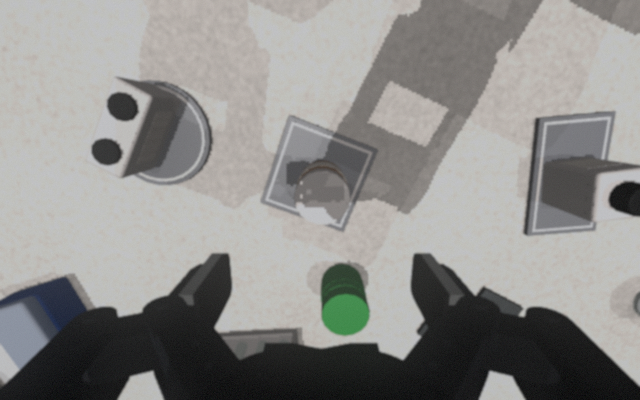

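The wrist view shows the jar lid at (321,196), straight below the gripper in y. The world estimate is (452,-62.5) mm. I go down, grip and lift.

Request:
play_rows(
  series=[
    [0.03,0.001,0,0],
    [0.07,0.001,0,0],
    [0.11,0.001,0,0],
    [0.14,0.001,0,0],
    [0.16,0.001,0,0],
    [0.169,0.001,0,0],
    [0.169,0.001,0,0],
    [0.169,0.001,0,0],
    [0.169,0.001,0,0],
  ],
)

```text
t: 3.65
tcp_pos: [0.4534, -0.0637, 0.0351]
tool_rot: [-0.002, 0.705, 0.0, 0.709]
force: [0.7, -0.1, -0.2]
finger_gap: 1.001
```

Run:
```python
from h import *
go([0.4515,-0.062,0.034],90)
```

```text
shift [ 0.0011  0.0017 -0.0019] spin 0.19 alt -179.8 | tcp [ 0.4534 -0.0637  0.0351] jaw 90.19 tilt [ 0.005 -0.003 -1.   ] q [-0.38  0.68  2.   -0.    0.46 -1.96] t 3.65 gap 1.001 F [ 0.7 -0.1 -0.2]
```

Request:
play_rows(
  series=[
    [0,0,0,0],
    [0,0,0,0],
    [0,0,0,0],
    [0,0,0,0],
    [0,0,0,0],
    [0,0,0,0],
    [0,0,0,0],
    [0,0,0,0],
  ],
  claw=0,
  force=40,
)

```text
t: 4.45
tcp_pos: [0.4539, -0.0638, 0.036]
tool_rot: [-0.002, 0.705, -0.0, 0.709]
force: [-0.3, 0.1, 7.2]
finger_gap: 0.599
```

Request:
play_rows(
  series=[
    [-0.01,0,0,0],
    [-0.03,0,0,0],
    [-0.06,0,0,0],
    [-0.09,0,0,0],
    [-0.12,0,0,0],
    [-0.14,0,0,0],
    [-0.15,0,0,0],
    [-0.15,0,0,0],
    [-0.15,0,0,0],
    [-0.15,0,0,0],
  ],
)

```text
t: 5.45
tcp_pos: [0.452, -0.0629, 0.1848]
tool_rot: [-0.002, 0.706, 0.0, 0.708]
force: [-0.6, -0.7, -1.9]
finger_gap: 0.597
```

Run:
```python
from h import *
go([0.659,0.135,0.19],90)
s=shot("wrist","w3"); 
print("plates");blobs(s,0.003,0.012,0.008,(230,50,420,260),800)
```

```text
shift [-0.005   0.1973  0.2076] spin 0.17 alt -179.8 | tcp [ 0.452  -0.0629  0.1848] jaw 90.17 tilt [ 0.003 -0.003 -1.   ] q [-0.38  0.38  1.9  -0.    0.87 -1.96] t 5.45 gap 0.597 F [-0.6 -0.7 -1.9]
plates
px [314. 167.] area 7554 rect c [446.3 -67.5] size 103.5 103.4 long axis deg -20.3 | circ [445.9 -67.6] 71.4 | mean [434.5 -69.1]
```

View pics/w3.png

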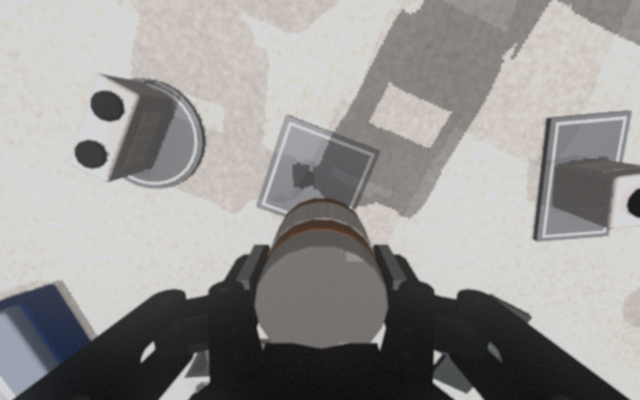

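The jar is held (opening about 51 mm) and clear of the plate. I carry it to the trivet.

Request:
play_rows(
  series=[
    [0,0.02,0.02,0],
    [0,0.05,0.05,0],
    [0,0.08,0.08,0],
    [0,0.11,0.11,0],
    [0,0.14,0.14,0],
    [0,0.17,0.17,0],
    [0,0.19,0.195,0],
    [0,0.1985,0.205,0],
    [0,0.1985,0.2075,0],
    [0,0.1985,0.2075,0],
    [0,0.1985,0.2075,0],
    [0,0.1985,0.2075,0],
  ],
)

```text
t: 6.7
tcp_pos: [0.6581, 0.1353, 0.1846]
tool_rot: [-0.002, 0.706, -0.0, 0.708]
force: [0.8, -0.3, -1.9]
finger_gap: 0.598
```

Run:
```python
from h import *
s=shot("top","t1"); P=zmap(s)
go([0.659,0.135,0.036],90)
s=shot("wrist","w4"); blobs(s,0.003,0.012,0.008,None,800)
```

```text
shift [0.1489 0.     0.0004] spin 0.11 alt -179.9 | tcp [0.6583 0.1353 0.1849] jaw 90.11 tilt [ 0.002 -0.003 -1.   ] q [ 0.04  0.64  1.35 -0.    1.15 -1.53] t 6.75 gap 0.6 F [-1.2  0.3 -2.6]
px [113.  11.] area 1662 rect c [500.  -66.2] size 83.6 27.0 long axis deg -89.9 | circ [486.9 -66.2] 41.8 | mean [495.5 -56.6]
px [410.  17.] area 3098 rect c [499.3 219.4] size 80.0 32.4 long axis deg -85.8 | circ [498.7 219.2] 42.4 | mean [500.1 217.9]
px [325. 172.] area 7870 rect c [650.5 138.9] size 144.5 119.3 long axis deg 89.5 | circ [661.8 138.6] 72.8 | mean [645.7 140. ]
px [170. 287.] area 1027 rect c [788.3 -37.1] size 97.4 31.1 long axis deg -89.8 | circ [788.3 -36.8] 50.5 | mean [784.  -42.7]
```

View pics/w4.png

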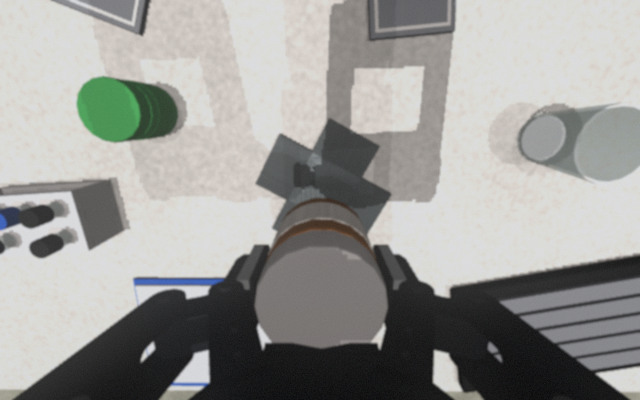

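The trivet shows under the jar at (325,175), with its centre near (660,138) mm. I lower the jar.

Request:
play_rows(
  series=[
    [0.03,0.0025,0.001,0],
    [0.07,0.0025,0.001,0],
    [0.11,0.0025,0.001,0],
    [0.13,0.0025,0.001,0],
    [0.14,0.0025,0.001,0],
    [0.145,0.0025,0.001,0],
    [0.148,0.0025,0.001,0],
    [0.149,0.0025,0.001,0],
    [0.149,0.0025,0.001,0],
    [0.149,0.0025,0.001,0],
  ],
)

```text
t: 7.8
tcp_pos: [0.6606, 0.1376, 0.0372]
tool_rot: [-0.002, 0.705, -0.0, 0.709]
force: [-0.5, 1.2, -2.8]
finger_gap: 0.601
```

Run:
```python
from h import *
go([0.660,0.138,0.036],90)
```

```text
shift [ 0.0012  0.0004 -0.0006] spin 0.12 alt -179.9 | tcp [0.6606 0.1376 0.0372] jaw 90.12 tilt [ 0.005 -0.003 -1.   ] q [ 0.04  0.83  1.43 -0.    0.88 -1.53] t 7.8 gap 0.601 F [-0.5  1.2 -2.8]
```

Request:
play_rows(
  series=[
    [0.001,0,0,0],
    [0.002,0,0,0],
    [0.002,0,0,0],
  ],
)

```text
t: 8.1
tcp_pos: [0.6611, 0.1377, 0.036]
tool_rot: [-0.002, 0.705, -0.0, 0.709]
force: [-1.0, -0.0, 2.1]
finger_gap: 0.597
```

Request:
play_rows(
  series=[
    [0,0,0,0],
    [0,0,0,0],
    [0,0,0,0],
    [0,0,0,0],
    [0,0,0,0],
    [0,0,0,0],
    [0,0,0,0],
  ],
  claw=100,
)

```text
t: 8.8
tcp_pos: [0.6611, 0.1377, 0.036]
tool_rot: [-0.002, 0.705, -0.0, 0.709]
force: [0.1, -0.4, 0.1]
finger_gap: 1.0
```

Request:
play_rows(
  series=[
    [-0.02,0,0,0],
    [-0.06,0,0,0],
    [-0.1,0,0,0],
    [-0.14,0,0,0],
    [-0.17,0,0,0],
    [-0.18,0,0,0],
    [-0.18,0,0,0],
    [-0.18,0,0,0],
  ],
)

```text
t: 9.6
tcp_pos: [0.6589, 0.1381, 0.2142]
tool_rot: [-0.002, 0.706, -0.0, 0.708]
force: [-0.6, -0.0, -0.1]
finger_gap: 0.998
```

Run:
```python
from h import *
s=shot("wrist","w5"); blobs(s,0.07,0.09,0.078,(200,100,440,300),400)
go([0.447,0.202,0.21],4.8);go([0.447,0.202,0.21],94.8)
```

```text
px [321. 194.] area 2242 rect c [659.9 138.5] size 50.6 50.2 long axis deg 0.2 | circ [659.9 138.8] 26.0 | mean [659.3 138.7]
shift [ 0.003   0.0644 -0.2114] spin 85.32 alt -94.7 | tcp [0.6585 0.138  0.2135] jaw 90.12 tilt [ 0.001 -0.003 -1.   ] q [ 0.04  0.61  1.32 -0.    1.21 -1.53] t 9.65 gap 1.0 F [-0.6 -0.5 -0.6]
shift [ 0.003   0.0644 -0.2114] spin -4.68 alt 175.3 | tcp [0.6585 0.138  0.2135] jaw 90.12 tilt [ 0.001 -0.003 -1.   ] q [ 0.04  0.61  1.32 -0.    1.21 -1.53] t 9.65 gap 1.0 F [-0.6 -0.5 -0.6]
```

View pics/w5.png

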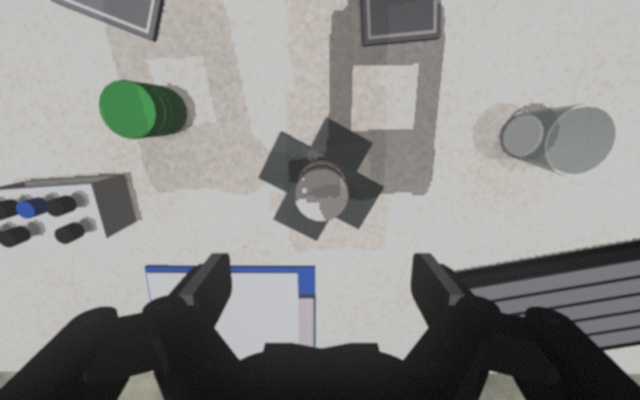

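The jar stands upright on the trivet with its lid at (321,194). Next is the bottle: first a view from straight above it.

Request:
play_rows(
  series=[
    [0,0.01,-0.03,-2],
    [0,0.02,-0.07,-4],
    [0,0.03,-0.11,-6],
    [0,0.045,-0.15,-6],
    [0,0.055,-0.18,-6],
    [0,0.062,-0.2,-6],
    [0,0.0645,-0.21,-6],
    [0,0.0645,-0.2115,-6],
    [0,0.0645,-0.2115,-6],
    [0,0.0645,-0.2115,-6],
  ],
)

```text
t: 10.65
tcp_pos: [0.4484, 0.2018, 0.2128]
tool_rot: [-0.038, 0.705, 0.036, 0.707]
force: [1.1, 0.5, 0.4]
finger_gap: 0.997
```

Run:
```python
from h import *
s=shot("wrist","w6")
blobs(s,0.074,0.09,0.08,(200,100,440,300),400);blobs(s,0.092,0.11,0.1,(200,100,440,300),400);blobs(s,0.003,0.012,0.008,(150,50,500,300),800)
go([0.447,0.202,0.041],96);cv2.imwrite("pics/w6c.png",cv2.resize(s["image"][80:280,200:440],None,fx=3,fy=3))
```

```text
px [327. 191.] area 1670 rect c [447.9 207.9] size 47.4 47.2 long axis deg 8.2 | circ [448.3 207.8] 31.2 | mean [444.8 207.4]
px [327. 200.] area 770 rect c [447.8 207.9] size 27.0 26.2 long axis deg 6.1 | circ [447.8 207.8] 14.2 | mean [447.7 207.9]
px [335. 165.] area 5036 rect c [445.8 215.3] size 135.2 79.5 long axis deg 5.1 | circ [445.8 215.3] 77.6 | mean [431.5 217.3]
shift [ 0.1718  0.0009 -0.0016] spin 0.07 alt -179.9 | tcp [0.4483 0.2018 0.2128] jaw 96.07 tilt [ 0.002 -0.003 -1.   ] q [ 0.2   0.38  1.78 -0.    0.98 -1.48] t 10.7 gap 1.0 F [ 0.  -0.5 -0.6]
```

View pics/w6c.png

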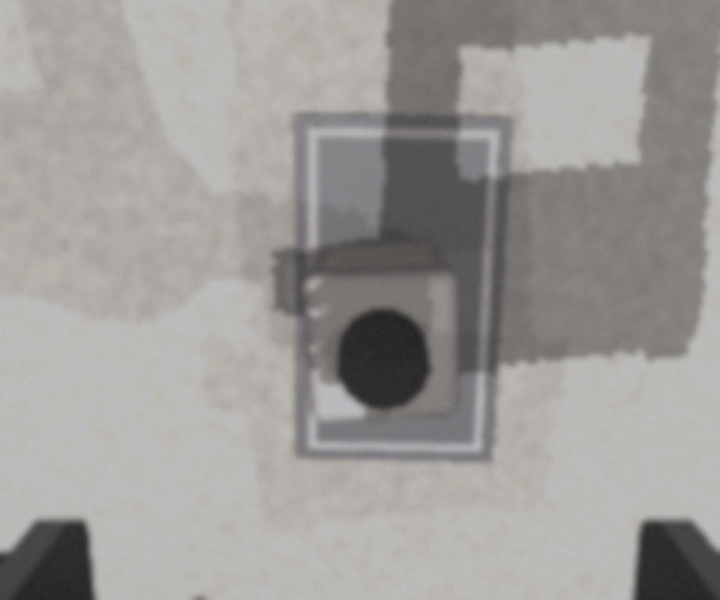

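The crop shows the bottle cap centred at about (328,200) in the full picture. The bottle is at (447.9,207.5) mm, yaw about 8°, with its cap free between the fingers. I go down and grip it.

Request:
play_rows(
  series=[
    [0.02,0.003,0,-1],
    [0.05,0.0055,0,-2],
    [0.08,0.0055,0,-2],
    [0.11,0.0055,0,-2],
    [0.14,0.0055,-0.0005,-2],
    [0.16,0.0055,-0.001,-2],
    [0.17,0.0055,-0.002,-2],
    [0.172,0.0055,-0.002,-2],
    [0.172,0.0055,-0.002,-2],
    [0.172,0.0055,-0.002,-2],
  ],
)

```text
t: 11.7
tcp_pos: [0.4471, 0.2067, 0.0417]
tool_rot: [-0.051, 0.704, 0.049, 0.707]
force: [1.0, -0.3, 0.3]
finger_gap: 0.998
```

Request:
play_rows(
  series=[
    [0,0,0,0],
    [0,0,0,0],
    [0,0,0,0],
    [0,0,0,0],
    [0,0,0,0],
    [0,0,0,0],
    [0,0,0,0],
    [0,0,0,0],
  ],
  claw=0,
  force=40,
)

```text
t: 12.5
tcp_pos: [0.4476, 0.2069, 0.0425]
tool_rot: [-0.05, 0.703, 0.049, 0.707]
force: [-0.3, 1.0, 6.7]
finger_gap: 0.554
```

Request:
play_rows(
  series=[
    [-0.01,0,0,0],
    [-0.03,0,0,0],
    [-0.06,0,0,0],
    [-0.09,0,0,0],
    [-0.12,0,0,0],
    [-0.14,0,0,0],
    [-0.15,0,0,0],
    [-0.15,0,0,0],
    [-0.15,0,0,0],
    [-0.15,0,0,0],
  ],
)

```text
t: 13.5
tcp_pos: [0.4457, 0.2069, 0.1912]
tool_rot: [-0.051, 0.704, 0.049, 0.706]
force: [-0.1, -0.6, -1.9]
finger_gap: 0.555
```

Run:
```python
from h import *
s=shot("wrist","w7")
blobs(s,0.225,0.233,0.229,(200,100,460,400),400);blobs(s,0.24,0.26,0.249,(200,100,460,400),400);blobs(s,0.003,0.012,0.008,(150,50,500,300),800)
go([0.4465,-0.067,0.19],69.6); go([0.4465,-0.067,0.19],-20.4)
```

```text
px [329. 160.] area 5994 rect c [422.5 213.2] size 88.6 79.6 long axis deg 5.2 | circ [422.5 213.5] 58.9 | mean [420.  212.7]
shift [ 0.0019 -0.2714 -0.0377] spin 28.46 alt -151.5 | tcp [0.4458 0.207  0.1912] jaw 98.06 tilt [ 0.003 -0.002 -1.   ] q [ 0.21  0.41  1.81 -0.    0.93 -1.5 ] t 13.55 gap 0.557 F [ 0.4  0.7 -2.2]
shift [ 0.0019 -0.2714 -0.0377] spin -61.54 alt 118.5 | tcp [0.4458 0.207  0.1912] jaw 98.06 tilt [ 0.003 -0.002 -1.   ] q [ 0.21  0.41  1.81 -0.    0.93 -1.5 ] t 13.55 gap 0.557 F [ 0.4  0.7 -2.2]
```

View pics/w7.png

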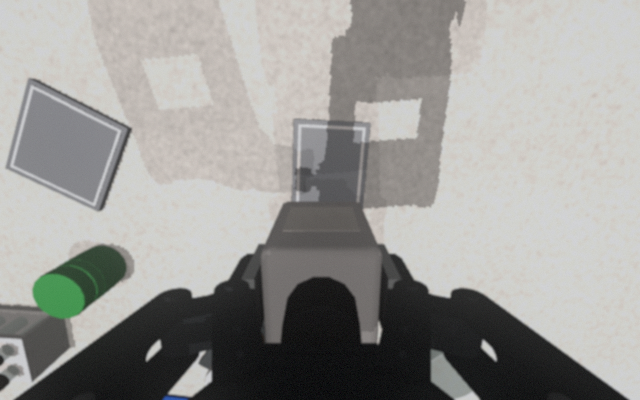

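The bottle is held (opening about 47 mm) and upright. I carry it to the square plate, jaw axis at 69.6°.

Request:
play_rows(
  series=[
    [0,-0.02,-0.004,5],
    [0,-0.05,-0.01,10],
    [0,-0.08,-0.015,15],
    [0,-0.11,-0.02,20],
    [0,-0.14,-0.024,25],
    [0,-0.17,-0.028,28.5],
    [0,-0.2,-0.032,28.5],
    [0,-0.23,-0.035,28.5],
    [0,-0.255,-0.037,28.5],
    [0,-0.268,-0.0377,28.5],
    [0,-0.2716,-0.0377,28.5],
    [0,-0.2716,-0.0377,28.5],
    [0,-0.2716,-0.0377,28.5],
    [0,-0.2716,-0.0377,28.5],
  ],
)

```text
t: 14.95
tcp_pos: [0.4462, -0.0661, 0.1917]
tool_rot: [0.124, 0.695, -0.125, 0.697]
force: [-0.4, 0.2, -2.3]
finger_gap: 0.558
```

Run:
```python
from h import *
s=shot("wrist","w8")
blobs(s,0.003,0.012,0.008,(150,50,500,240),800)
go([0.4463,-0.0674,0.042],69.6)
```

```text
px [319. 169.] area 6385 rect c [439.4 -64.7] size 103.4 89.3 long axis deg 69.6 | circ [440.1 -64.9] 67.2 | mean [430.9 -62. ]
px [183. 197.] area 3273 rect c [ 407.7 -214.7] size 103.3 61.4 long axis deg -23.0 | circ [ 402.1 -228.8] 53.6 | mean [ 409.  -213.7]
shift [ 0.1498 -0.001  -0.    ] spin 0.04 alt -180.0 | tcp [ 0.4463 -0.0662  0.1918] jaw 69.64 tilt [ 0.003 -0.002 -1.   ] q [-0.4   0.36  1.9  -0.    0.88 -1.61] t 15.0 gap 0.556 F [ 0.6 -0.4 -1.7]
```

View pics/w8.png

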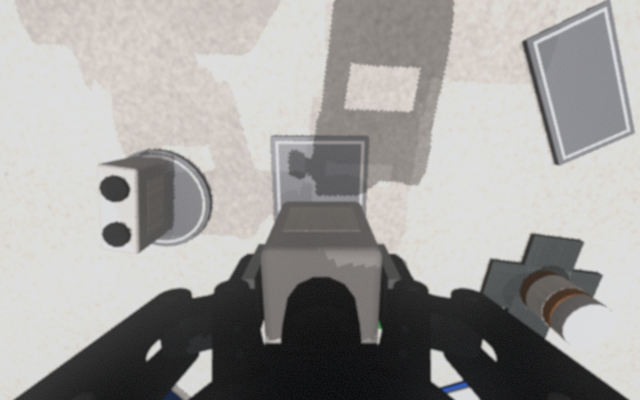

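Request:
play_rows(
  series=[
    [0.03,-0.001,0,0],
    [0.07,-0.001,0,0],
    [0.11,-0.001,0,0],
    [0.13,-0.001,-0.001,0],
    [0.14,-0.001,-0.0015,0],
    [0.146,-0.001,-0.0015,0],
    [0.149,-0.001,-0.0015,0],
    [0.15,-0.001,-0.0015,0],
    [0.15,-0.001,-0.0015,0],
    [0.15,-0.001,-0.0015,0],
  ],
)

```text
t: 16.0
tcp_pos: [0.4455, -0.0672, 0.0426]
tool_rot: [0.124, 0.694, -0.126, 0.698]
force: [-0.4, -0.1, -0.1]
finger_gap: 0.555
```

Run:
```python
from h import *
go([0.4463,-0.0674,0.042],69.6)
```

```text
shift [0.0006 0.     0.0008] spin 0.04 alt -180.0 | tcp [ 0.4455 -0.0672  0.0426] jaw 69.64 tilt [ 0.004 -0.003 -1.   ] q [-0.4   0.66  2.01 -0.    0.47 -1.61] t 16.0 gap 0.555 F [-0.4 -0.1 -0.1]
```

Contact is just being made. I press 1 mm, release, go up and check.

Request:
play_rows(
  series=[
    [0.0005,0,0.0005,0],
    [0.001,0,0.0008,0],
    [0.001,0,0.0008,0],
  ],
)

```text
t: 16.3
tcp_pos: [0.4463, -0.0675, 0.0425]
tool_rot: [0.124, 0.694, -0.126, 0.698]
force: [-0.6, 0.7, 7.4]
finger_gap: 0.557
```

Request:
play_rows(
  series=[
    [0,0,0,0],
    [0,0,0,0],
    [0,0,0,0],
    [0,0,0,0],
    [0,0,0,0],
    [0,0,0,0],
    [0,0,0,0],
  ],
  claw=100,
)

```text
t: 17.0
tcp_pos: [0.4463, -0.0674, 0.0424]
tool_rot: [0.124, 0.694, -0.126, 0.698]
force: [-0.0, 0.6, 0.5]
finger_gap: 1.001
```

Request:
play_rows(
  series=[
    [-0.02,0,0,0],
    [-0.06,0,0,0],
    [-0.1,0,0,0],
    [-0.14,0,0,0],
    [-0.165,0,0,0],
    [-0.17,0,0,0],
    [-0.17,0,0,0],
    [-0.17,0,0,0],
  ],
)

```text
t: 17.8
tcp_pos: [0.4445, -0.0666, 0.2113]
tool_rot: [0.124, 0.695, -0.126, 0.697]
force: [0.2, -0.4, 0.7]
finger_gap: 0.998
```

Run:
```python
from h import *
s=shot("wrist","w9")
blobs(s,0.074,0.09,0.08,(220,100,420,280),400);blobs(s,0.092,0.11,0.1,(220,100,420,280),400);blobs(s,0.003,0.012,0.008,(220,50,420,300),800)
go([0.393,-0.243,0.22],61.8); go([0.393,-0.243,0.22],61.8)
```

```text
px [321. 194.] area 1676 rect c [446.4 -66.5] size 47.2 47.1 long axis deg 69.7 | circ [446.4 -66.6] 31.2 | mean [443.6 -65.5]
px [321. 203.] area 774 rect c [446.6 -66.7] size 27.0 26.9 long axis deg -20.3 | circ [446.7 -66.7] 14.1 | mean [446.6 -66.6]
px [320. 170.] area 4863 rect c [446.4 -67.3] size 103.5 102.5 long axis deg 69.7 | circ [446.6 -67.3] 71.8 | mean [434.7 -63.3]
shift [-0.0088 -0.1833  0.0133] spin 7.84 alt -172.2 | tcp [ 0.4444 -0.0665  0.211 ] jaw 69.64 tilt [ 0.002 -0.002 -1.   ] q [-0.4   0.32  1.88 -0.    0.93 -1.61] t 17.85 gap 1.001 F [-0.1  0.8 -0.8]
shift [-0.0088 -0.1833  0.0133] spin 7.84 alt -172.2 | tcp [ 0.4444 -0.0665  0.211 ] jaw 69.64 tilt [ 0.002 -0.002 -1.   ] q [-0.4   0.32  1.88 -0.    0.93 -1.61] t 17.85 gap 1.001 F [-0.1  0.8 -0.8]
```

View pics/w9.png

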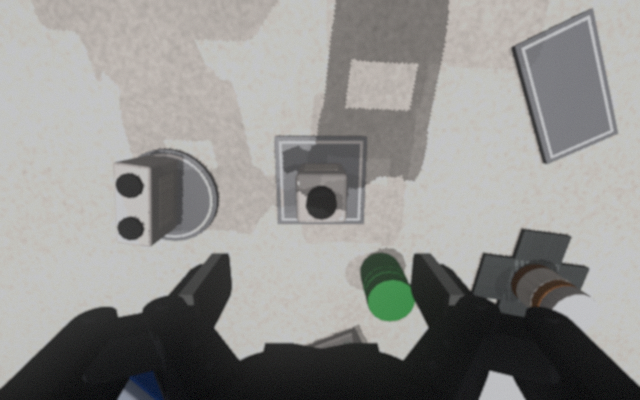

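The bottle stands at (321,195), within about 1 mm of the plate's middle and lined up with its edges to well under a degree. Next is the cassette.

Request:
play_rows(
  series=[
    [0,-0.02,0.002,2],
    [0,-0.05,0.004,4],
    [0,-0.08,0.006,6],
    [0,-0.11,0.009,7.8],
    [0,-0.14,0.011,7.8],
    [0,-0.165,0.013,7.8],
    [0,-0.18,0.0133,7.8],
    [0,-0.1833,0.0133,7.8],
    [0,-0.1833,0.0133,7.8],
    [0,-0.1833,0.0133,7.8],
  ],
)

```text
t: 18.85
tcp_pos: [0.3928, -0.2419, 0.2104]
tool_rot: [0.172, 0.686, -0.172, 0.686]
force: [-0.2, -0.1, 0.9]
finger_gap: 1.0
```

Run:
```python
from h import *
s=shot("wrist","w10")
blobs(s,0.06,0.0705,0.068,(220,80,420,290),400);blobs(s,0.071,0.08,0.074,(220,80,420,290),300);blobs(s,0.003,0.012,0.008,(200,50,430,300),800)
go([0.393,-0.243,0.031],61.7)
```

```text
px [317. 190.] area 2136 rect c [ 392.4 -244.3] size 83.4 35.4 long axis deg -29.2 | circ [ 392.5 -244.1] 44.1 | mean [ 389.9 -243.3]
px [317. 173.] area 490 rect c [ 373.7 -234.5] size 22.5 22.3 long axis deg -28.1 | circ [ 373.7 -234.5] 11.7 | mean [ 373.6 -234.4]
px [317. 218.] area 443 rect c [ 412.1 -255.8] size 22.4 22.3 long axis deg -28.1 | circ [ 412.1 -255.2] 12.0 | mean [ 411.9 -255.4]
px [329. 181.] area 3954 rect c [ 398.5 -238.7] size 110.7 104.7 long axis deg 49.9 | circ [ 401.  -240.5] 55.8 | mean [ 399.4 -233. ]
shift [ 0.1796 -0.001   0.0005] spin 0.19 alt -179.8 | tcp [ 0.3929 -0.2418  0.2106] jaw 61.89 tilt [ 0.001 -0.    -1.   ] q [-0.79  0.34  1.85  0.    0.95 -1.88] t 18.9 gap 1.002 F [ 1.  -0.2  0.9]
```

View pics/w10.png

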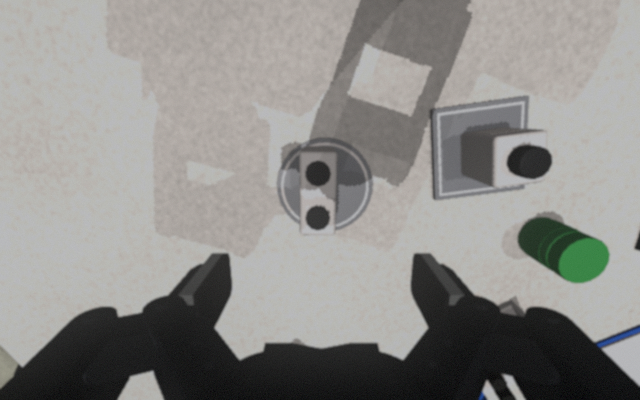

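Request:
play_rows(
  series=[
    [0.02,-0.0025,0.001,0.5],
    [0.05,-0.0025,0.001,0.5],
    [0.09,-0.0025,0.001,0.5],
    [0.13,-0.0025,0.001,0.5],
    [0.16,-0.0025,0.001,0.5],
    [0.174,-0.0025,0.0005,0.5],
    [0.18,-0.0025,0,0.5],
    [0.18,-0.0025,0,0.5],
    [0.18,-0.0025,0,0.5],
  ],
)

```text
t: 19.8
tcp_pos: [0.3924, -0.2441, 0.0313]
tool_rot: [0.174, 0.685, -0.175, 0.686]
force: [0.5, 0.5, 0.7]
finger_gap: 0.997
```

Request:
play_rows(
  series=[
    [0,0,0,0],
    [0,0,0,0],
    [0,0,0,0],
    [0,0,0,0],
    [0,0,0,0],
    [0,0,0,0],
    [0,0,0,0],
    [0,0,0,0],
    [0,0,0,0],
  ],
  claw=0,
  force=40,
)

```text
t: 20.7
tcp_pos: [0.3927, -0.2445, 0.032]
tool_rot: [0.174, 0.684, -0.175, 0.686]
force: [-1.0, 0.4, 5.5]
finger_gap: 0.422
```

Request:
play_rows(
  series=[
    [-0.01,0,0,0],
    [-0.03,0,0,0],
    [-0.06,0,0,0],
    [-0.09,0,0,0],
    [-0.12,0,0,0],
    [-0.15,0,0,0],
    [-0.17,0,0,0],
    [-0.18,0,0,0],
    [-0.18,0,0,0],
    [-0.18,0,0,0],
  ],
)

```text
t: 21.7
tcp_pos: [0.3916, -0.2435, 0.2113]
tool_rot: [0.174, 0.685, -0.175, 0.686]
force: [-0.6, 0.8, -1.2]
finger_gap: 0.417
```

Run:
```python
from h import *
s=shot("wrist","w11")
blobs(s,0.003,0.012,0.008,(200,50,430,300),800)
go([0.4458,0.2145,0.21],95.1)
```

```text
px [330. 162.] area 2993 rect c [ 384.1 -227.4] size 110.6 68.5 long axis deg 52.1 | circ [ 400.5 -240.2] 55.5 | mean [ 379.2 -224.1]
shift [ 0.0008  0.4281 -0.1713] spin -33.68 alt 146.3 | tcp [ 0.3915 -0.2434  0.2109] jaw 61.42 tilt [ 0.001 -0.    -1.   ] q [-0.8   0.34  1.85  0.    0.95 -1.87] t 21.75 gap 0.415 F [-0.1  0.3 -1.2]
```

View pics/w11.png

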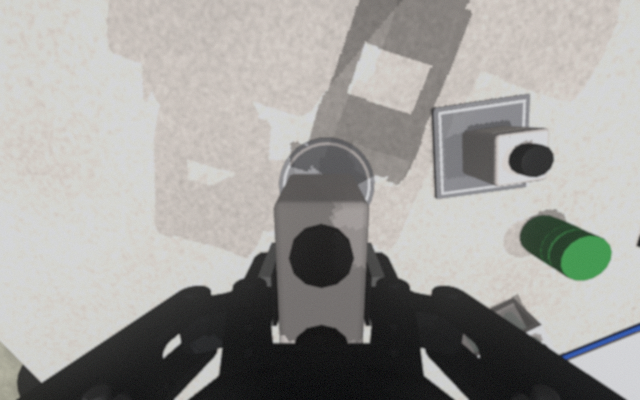

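The cassette is held (opening about 36 mm). I carry it to the oblong plate, its foot at about 187 mm over the bottle.

Request:
play_rows(
  series=[
    [0,0.02,0,-4],
    [0,0.06,-0.01,-8],
    [0,0.1,-0.03,-12],
    [0,0.14,-0.046,-16],
    [0,0.18,-0.062,-20],
    [0,0.22,-0.078,-24],
    [0,0.26,-0.094,-28],
    [0,0.3,-0.11,-32],
    [0,0.34,-0.126,-33.7],
    [0,0.375,-0.145,-33.7],
    [0,0.405,-0.16,-33.7],
    [0,0.423,-0.169,-33.7],
    [0,0.4281,-0.1713,-33.7],
    [0,0.4281,-0.1713,-33.7],
    [0,0.4281,-0.1713,-33.7],
    [0,0.4281,-0.1713,-33.7],
  ],
)

```text
t: 23.35
tcp_pos: [0.4456, 0.2134, 0.2105]
tool_rot: [-0.031, 0.707, 0.031, 0.706]
force: [0.2, -0.3, -1.8]
finger_gap: 0.418
```

Run:
```python
from h import *
s=shot("wrist","w12")
blobs(s,0.003,0.012,0.008,(200,50,430,270),800)
go([0.4457,0.2146,0.032],95.1)
```

```text
px [322. 146.] area 3790 rect c [411.2 212.2] size 79.6 64.4 long axis deg -84.9 | circ [411.7 212.5] 50.5 | mean [407.4 211.9]
shift [0.1786 0.0013 0.    ] spin -0.07 alt 179.9 | tcp [0.4458 0.2134 0.2106] jaw 95.03 tilt [-0.    -0.001 -1.   ] q [ 0.22  0.38  1.78 -0.    0.98 -1.44] t 23.4 gap 0.418 F [-0.6 -0.2 -1.4]
```

View pics/w12.png

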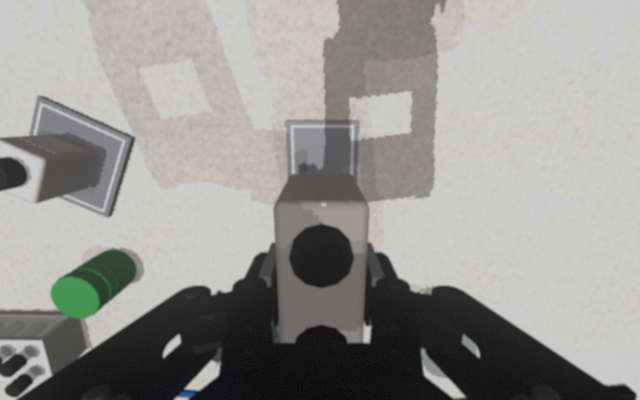

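Request:
play_rows(
  series=[
    [0.02,0.0016,0,0],
    [0.06,0.0016,0,0],
    [0.1,0.0016,-0.0005,0],
    [0.14,0.0016,-0.0005,0],
    [0.16,0.0016,-0.0005,0],
    [0.17,0.0016,-0.001,0],
    [0.175,0.0016,-0.001,0],
    [0.178,0.0016,-0.001,0],
    [0.179,0.0016,-0.001,0],
    [0.179,0.0016,-0.001,0],
    [0.179,0.0016,-0.001,0],
  ],
)

```text
t: 24.5
tcp_pos: [0.4452, 0.215, 0.0324]
tool_rot: [-0.031, 0.706, 0.031, 0.707]
force: [0.2, -0.7, -2.0]
finger_gap: 0.417
```

Run:
```python
from h import *
go([0.4457,0.215,0.032],95.1)
```

```text
shift [ 0.0004 -0.      0.0005] spin -0.06 alt 179.9 | tcp [0.4452 0.215  0.0324] jaw 95.04 tilt [ 0.002 -0.    -1.   ] q [ 0.22  0.7   1.9  -0.    0.54 -1.43] t 24.5 gap 0.417 F [ 0.2 -0.7 -2. ]
```

Request:
play_rows(
  series=[
    [0.0005,0,0.0003,0],
    [0.001,0,0.0005,0],
    [0.001,0,0.0005,0],
  ],
)

```text
t: 24.8
tcp_pos: [0.446, 0.2152, 0.032]
tool_rot: [-0.031, 0.705, 0.031, 0.707]
force: [0.1, 0.1, 4.2]
finger_gap: 0.416
```

Request:
play_rows(
  series=[
    [0,0,0,0],
    [0,0,0,0],
    [0,0,0,0],
    [0,0,0,0],
    [0,0,0,0],
    [0,0,0,0],
    [0,0,0,0],
    [0,0,0,0],
  ],
  claw=100,
)

```text
t: 25.6
tcp_pos: [0.446, 0.2152, 0.0319]
tool_rot: [-0.031, 0.705, 0.031, 0.707]
force: [-0.2, 1.0, 0.2]
finger_gap: 1.002
```

Request:
play_rows(
  series=[
    [-0.02,0,0,0],
    [-0.06,0,0,0],
    [-0.1,0,0,0],
    [-0.14,0,0,0],
    [-0.175,0,0,0],
    [-0.18,0,0,0],
    [-0.18,0,0,0],
    [-0.18,0,0,0],
  ],
)

```text
t: 26.4
tcp_pos: [0.4445, 0.2149, 0.2109]
tool_rot: [-0.031, 0.706, 0.031, 0.707]
force: [0.5, 0.6, -0.6]
finger_gap: 1.004
```

Run:
```python
from h import *
s=shot("wrist","w13")
blobs(s,0.06,0.0705,0.068,(220,80,420,290),400);blobs(s,0.071,0.08,0.074,(220,80,420,290),300);blobs(s,0.003,0.012,0.008,(200,50,430,300),800)
go([0.660,0.138,0.21],90)
```

```text
px [321. 191.] area 2122 rect c [446.4 215.9] size 82.6 35.5 long axis deg 5.1 | circ [446.4 215.9] 44.1 | mean [443.7 215.6]
px [321. 173.] area 491 rect c [424.9 214.3] size 22.5 22.3 long axis deg 5.1 | circ [425.2 213.9] 11.7 | mean [425.1 214. ]
px [321. 218.] area 438 rect c [468.8 217.7] size 22.5 22.3 long axis deg 5.1 | circ [468.7 217.8] 11.9 | mean [468.6 217.9]
px [320. 167.] area 4660 rect c [445.5 215.3] size 134.9 79.6 long axis deg 5.2 | circ [445.6 215.5] 77.5 | mean [431.4 213.9]
shift [ 0.0003 -0.0955  0.2081] spin 5.04 alt -175.0 | tcp [0.4443 0.2148 0.2104] jaw 95.04 tilt [-0.001 -0.001 -1.   ] q [ 0.22  0.38  1.78 -0.    0.98 -1.43] t 26.45 gap 0.999 F [ 0.2 -0.5 -0.7]
```

View pics/w13.png

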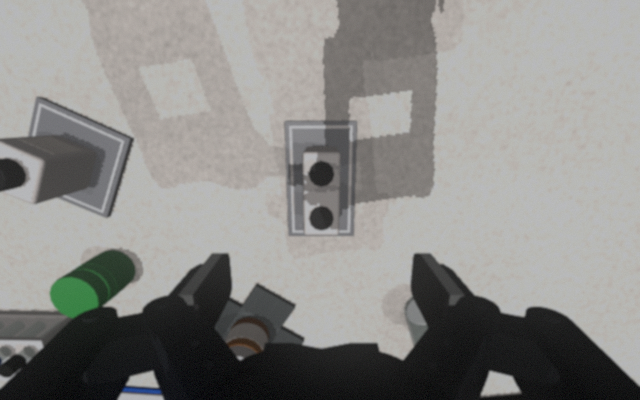

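The cassette stands at (321,195), within about 1 mm of the plate's middle and lined up (5.1° against 5.2°). Last, the jar.

Request:
play_rows(
  series=[
    [0,-0.01,0.02,2],
    [0,-0.03,0.06,5],
    [0,-0.05,0.1,5],
    [0,-0.066,0.14,5],
    [0,-0.08,0.17,5],
    [0,-0.09,0.195,5],
    [0,-0.0955,0.206,5],
    [0,-0.0955,0.208,5],
    [0,-0.0955,0.208,5],
    [0,-0.0955,0.208,5],
  ],
)

```text
t: 27.45
tcp_pos: [0.6581, 0.1388, 0.2098]
tool_rot: [-0.001, 0.708, 0.0, 0.706]
force: [-0.3, 0.2, -0.3]
finger_gap: 1.004
```

Run:
```python
from h import *
s=shot("wrist","w14")
blobs(s,0.07,0.09,0.078,(200,80,440,290),300)
go([0.660,0.138,0.035],90)
```

```text
px [320. 197.] area 2295 rect c [659.7 138.5] size 51.0 49.6 long axis deg 0.1 | circ [659.8 138.5] 25.9 | mean [659.4 138.5]
shift [ 0.1752 -0.0006  0.0021] spin 0.1 alt -179.9 | tcp [0.6583 0.1387 0.2102] jaw 90.1 tilt [-0.002 -0.001 -1.   ] q [ 0.04  0.62  1.32 -0.    1.21 -1.53] t 27.5 gap 1.001 F [ 0.3 -0.3  0.2]
```

Request:
play_rows(
  series=[
    [0.02,-0.0006,0.001,0],
    [0.06,-0.0006,0.001,0],
    [0.1,-0.0006,0.001,0],
    [0.14,-0.0006,0.001,0],
    [0.165,-0.0006,0.001,0],
    [0.175,-0.0006,0.001,0],
    [0.175,-0.0006,0.001,0],
    [0.175,-0.0006,0.001,0],
    [0.175,-0.0006,0.001,0],
  ],
)

```text
t: 28.4
tcp_pos: [0.6604, 0.1383, 0.0374]
tool_rot: [-0.001, 0.707, 0.0, 0.708]
force: [0.4, 0.3, 1.4]
finger_gap: 0.998
```

Request:
play_rows(
  series=[
    [0,0,0,0],
    [0,0,0,0],
    [0,0,0,0],
    [0,0,0,0],
    [0,0,0,0],
    [0,0,0,0],
    [0,0,0,0],
    [0,0,0,0],
  ],
  claw=0,
  force=40,
)

```text
t: 29.2
tcp_pos: [0.6613, 0.1382, 0.0389]
tool_rot: [-0.001, 0.706, 0.0, 0.708]
force: [-1.4, 0.0, 5.8]
finger_gap: 0.598
```

Request:
play_rows(
  series=[
    [-0.01,0,0,0],
    [-0.03,0,0,0],
    [-0.06,0,0,0],
    [-0.09,0,0,0],
    [-0.12,0,0,0],
    [-0.15,0,0,0],
    [-0.17,0,0,0],
    [-0.18,0,0,0],
    [-0.18,0,0,0],
    [-0.18,0,0,0],
  ],
)

```text
t: 30.2
tcp_pos: [0.6597, 0.1382, 0.2177]
tool_rot: [-0.001, 0.707, 0.0, 0.708]
force: [-0.2, 0.4, -2.5]
finger_gap: 0.599
```

Run:
```python
from h import *
go([0.4009,-0.2405,0.21],90);go([0.4009,-0.2405,0.21],62)
```

```text
shift [ 0.0076 -0.3782 -0.2595] spin 0.11 alt -179.9 | tcp [0.6597 0.1382 0.2177] jaw 90.11 tilt [ 0.001 -0.001 -1.   ] q [ 0.04  0.61  1.31 -0.    1.22 -1.53] t 30.2 gap 0.599 F [-0.2  0.4 -2.5]
shift [ 0.0076 -0.3782 -0.2595] spin 28.11 alt -151.9 | tcp [0.6597 0.1382 0.2177] jaw 90.11 tilt [ 0.001 -0.001 -1.   ] q [ 0.04  0.61  1.31 -0.    1.22 -1.53] t 30.2 gap 0.599 F [-0.2  0.4 -2.5]
```

The jar is held again. I carry it to the round plate, foot at about 187 mm.

Request:
play_rows(
  series=[
    [0,-0.02,-0.013,0],
    [0,-0.05,-0.034,0],
    [0,-0.085,-0.058,0],
    [0,-0.12,-0.082,0],
    [0,-0.155,-0.106,0],
    [0,-0.19,-0.13,0],
    [0,-0.225,-0.154,0],
    [0,-0.26,-0.178,0],
    [0,-0.295,-0.202,0],
    [0,-0.33,-0.226,0],
    [0,-0.355,-0.244,0],
    [0,-0.372,-0.254,0],
    [0,-0.3785,-0.2585,0],
    [0,-0.3785,-0.2585,0],
    [0,-0.3785,-0.2585,0],
    [0,-0.3785,-0.2585,0],
  ],
)

```text
t: 31.8
tcp_pos: [0.4022, -0.2396, 0.2173]
tool_rot: [-0.001, 0.707, 0.001, 0.707]
force: [0.1, -0.3, -3.2]
finger_gap: 0.6
```

Run:
```python
from h import *
s=shot("wrist","w15")
blobs(s,0.003,0.012,0.008,(200,50,430,270),800)
go([0.4022,-0.2405,0.039],90)
```

```text
px [318. 169.] area 5697 rect c [ 392.  -241.7] size 109.8 92.9 long axis deg -88.0 | circ [ 401.1 -241.2] 55.7 | mean [ 390.9 -241.4]
px [421. 222.] area 852 rect c [ 451.2 -121.2] size 73.8 29.7 long axis deg 5.8 | circ [ 449.9 -108.4] 36.9 | mean [ 456.5 -116.1]
shift [ 0.1784 -0.0008 -0.0003] spin 0.2 alt -179.8 | tcp [ 0.4023 -0.2397  0.2174] jaw 90.2 tilt [ 0.001 -0.    -1.   ] q [-0.78  0.34  1.83  0.    0.97 -2.35] t 31.85 gap 0.596 F [-0.4 -0.  -2.1]
```

View pics/w15.png

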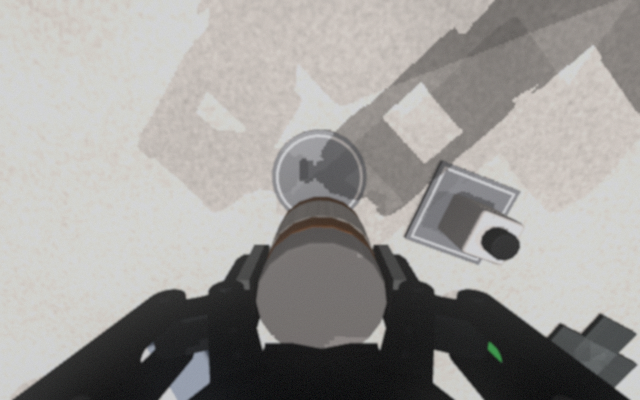

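Request:
play_rows(
  series=[
    [0.02,-0.0014,0,0],
    [0.06,-0.0014,0,0],
    [0.1,-0.0014,0,0],
    [0.14,-0.0014,-0.0005,0],
    [0.16,-0.0014,-0.001,0],
    [0.17,-0.0014,-0.001,0],
    [0.175,-0.0014,-0.001,0],
    [0.178,-0.0014,-0.001,0],
    [0.179,-0.0014,-0.001,0],
    [0.179,-0.0014,-0.001,0],
    [0.179,-0.0014,-0.001,0],
  ],
)

```text
t: 32.95
tcp_pos: [0.4019, -0.2415, 0.0392]
tool_rot: [-0.002, 0.706, 0.001, 0.708]
force: [-0.4, 0.8, -1.8]
finger_gap: 0.605
```

Run:
```python
from h import *
go([0.4022,-0.2411,0.039],90)
```

```text
shift [0.0002 0.0004 0.0003] spin 0.2 alt -179.8 | tcp [ 0.4019 -0.2415  0.0392] jaw 90.2 tilt [ 0.002 -0.001 -1.   ] q [-0.78  0.67  1.97  0.    0.5  -2.36] t 32.95 gap 0.605 F [-0.4  0.8 -1.8]
```

Request:
play_rows(
  series=[
    [0.0005,0.0003,0.0003,0],
    [0.001,0.0003,0.0003,0],
    [0.001,0.0003,0.0003,0],
  ],
)

```text
t: 33.25
tcp_pos: [0.4025, -0.2415, 0.0389]
tool_rot: [-0.002, 0.706, 0.0, 0.708]
force: [-0.5, 0.1, 4.6]
finger_gap: 0.598
```

Request:
play_rows(
  series=[
    [0,0,0,0],
    [0,0,0,0],
    [0,0,0,0],
    [0,0,0,0],
    [0,0,0,0],
    [0,0,0,0],
    [0,0,0,0],
    [0,0,0,0],
  ],
  claw=100,
)

```text
t: 34.05
tcp_pos: [0.4025, -0.2415, 0.0388]
tool_rot: [-0.002, 0.706, 0.0, 0.708]
force: [-0.0, 0.4, -0.0]
finger_gap: 0.998
```

Request:
play_rows(
  series=[
    [-0.02,0,0,0],
    [-0.06,0,0,0],
    [-0.1,0,0,0],
    [-0.14,0,0,0],
    [-0.175,0,0,0],
    [-0.18,0,0,0],
    [-0.18,0,0,0],
    [-0.18,0,0,0],
  ],
)

```text
t: 34.85
tcp_pos: [0.4012, -0.2404, 0.2178]
tool_rot: [-0.001, 0.707, 0.001, 0.708]
force: [0.1, -1.3, 0.4]
finger_gap: 1.003
```

Run:
```python
from h import *
s=shot("wrist","w16")
blobs(s,0.07,0.09,0.078,(200,80,400,290),300);blobs(s,0.003,0.012,0.008,(200,50,390,300),800)
s=shot("scene","s2");shot("top","t2");go([0.4,-0.24,0.3])
cv2.imwrite("pics/s2c.png",cv2.resize(s["image"][100:390,150:470],None,fx=2,fy=2))
```

```text
px [319. 192.] area 2196 rect c [ 401.1 -241.1] size 51.1 49.8 long axis deg 0.2 | circ [ 401.2 -241.1] 25.9 | mean [ 400.8 -240.9]
px [319. 169.] area 4359 rect c [ 400.7 -240.9] size 109.9 109.7 long axis deg -89.8 | circ [ 401.1 -241.2] 55.7 | mean [ 390.7 -241.1]
shift [-0.0827  0.0004 -0.0011] spin 0 alt 0 | tcp [ 0.4012 -0.2404  0.2173] jaw 90.19 tilt [ 0.001  0.001 -1.   ] q [-0.78  0.34  1.83  0.    0.97 -2.35] t 35.0 gap 1.003 F [ 0.4 -0.  -0.7]
```

View pics/s2c.png

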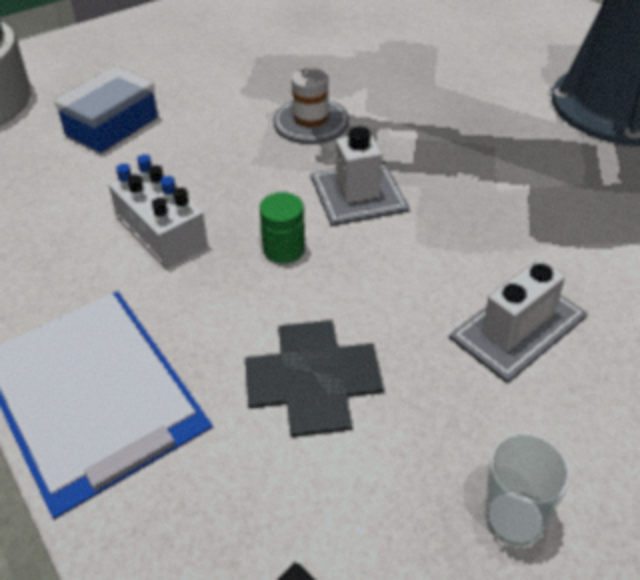

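View pics/t2.png

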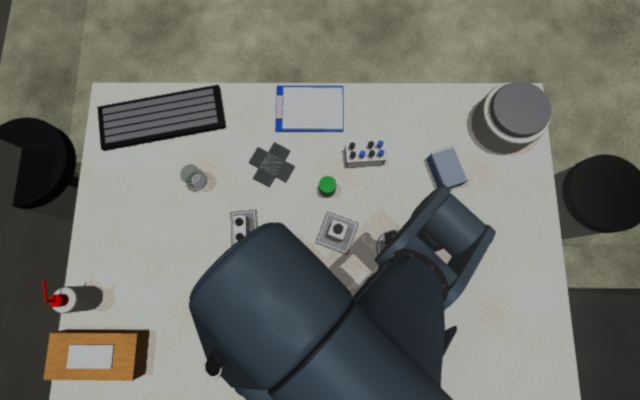

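View pics/w16.png

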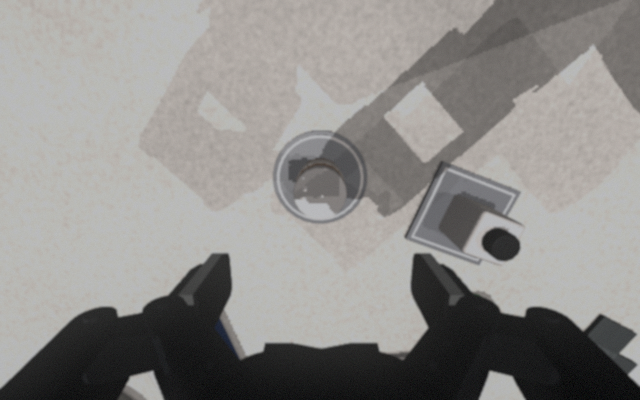

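The jar lid is at (319,192) and the plate centre at (401,-241) mm, so the jar is within about 0.5 mm of the middle. The scene and top views show all three containers upright on their own plates. The trivet is empty, the rack (365,150), beaker (194,178) and tip box (446,168) are where they were, and the gripper is clear. I'm handing in.

```bash
python3 -c "
from station import manip
print(manip.sign_off())"
```

```text
the job is handed in; nothing more can be done
None
```

All three containers are on their own plates, upright and within about 1 mm of the middle. I handed the job in at about 35 s. The jar was parked on the trivet first, then the bottle went to the square plate, the cassette to the oblong plate, and the jar to the round plate.

**Last checks (wrist camera):**
- **Jar:** within about 0.5 mm of the centre of the round plate.
- **Bottle:** about 0.8 mm off centre, lined up with its plate to about 0.1°.
- **Cassette:** about 1 mm off centre, lined up to about 0.1°.
- **Surroundings:** the trivet is empty. The rack, beaker, tip box and green look-alike look unmoved in the before and after pictures; I compared these by eye only. The highest tool force I saw was about 7 N, read at the end of each move.

**Disagreement:** the top and wrist cameras differed by about 5 mm in y at first. I went with close wrist views from straight above, which matched the gripper position to about 1 mm.

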